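# Shut off the rack feed in the studio power box

## Task

The rack has to go dead before service: using your fingertips, push the cover of the grey power box by its upright tab all the way aside to the left, then push the disc-ended isolator handle under it a quarter turn round until it is fully shut against its stop. Leave the cover aside and do not move the straight bar handle, the mug, the microphone or the tape reel. Only push: do not pinch the tab or the handles, and lift nothing.

Things in the scene. Friction and masses are not known exactly. Their poses are not given: they have to be found in the camera images.
- power_box: Grey steel box fixed to the desk, 170 (x) by 480 (y) by 75 mm high; origin: centre of its underside, x away from the robot, y left. Right half (y -234 to -6, x -78 to 78 mm): open well, floor at z 12, rim at z 75 mm, hidden by the cover at first. Left half: solid deck at z 75 mm. In the well are two isolators, at x about 25 mm, y about -168 and -73 mm; which is which varies.
- cover (a joint): Slide of the aluminium cover (152 x 234 x 5 mm plate, top at z 80.5 mm): 0 m when it closes the well, 0.23 m at its stop, lying wholly on the left deck; starts at 0 to 0.025. It moves along the box's +y against about 2 N of friction plus 6 N per m/s, has no spring and stays where it is left.
- cover_tab (a point): Centre of the cover's upright black tab: 70 mm along the box's x, 14 mm thick along the box's y, 28 mm tall (this point is 14 mm below its top edge and 14 mm above the cover plate). Moves with the cover; axes as the box's.
- disc_handle (a joint): Turn of the disc-ended handle, the one to shut: 0 rad open, pointing to the box's -x (towards the robot); 1.571 rad shut against its stop, pointing to the box's -y (right). Starts at 0 to 0.3. Turns counter-clockwise seen from above; about 0.1 N m of friction, no spring, stays where it is left.
- disc_end (a point): Centre of the disc at the end of that black handle, 40 mm from its pivot: flat-lying disc, 28 mm diameter, 18 mm thick (9 mm above and below this point, top 65 mm above the desk). A 12 mm wide arm joins it to a 28 mm round hub. The handle lies along this frame's x: pivot at +x, free end at -x; z is up.
- disc_pivot (a point): Pivot point of the disc handle, at its mid height 56 mm above the desk. Axes as the box's. Does not move.
- bar_handle (a joint): Turn of the other, straight-ended handle, same sense and range (0 to 1.571 rad); starts between 0 and 0.3 and must stay as it is.
- bar_end (a point): Point on the straight black bar handle 40 mm from its pivot; bar 12 mm wide, 16 mm tall, ending square 54 mm from the pivot. Handle along x as for the disc handle.
- bar_pivot (a point): Pivot point of the straight bar handle, at its mid height 56 mm above the desk. Does not move.
- mug: White mug, 80 mm wide, 90 mm high, standing loose beyond the box; origin at the centre of its underside. Leave alone.
- mic: Microphone on a round desk stand, 100 mm base, 166 mm high, loose beyond the left half of the box; origin at the centre of its underside. Leave alone.
- reel: Tape reel lying flat, 127 mm diameter, 14 mm thick, loose by the right end of the box; origin at the centre of its underside. Leave alone.

How it is judged:
By the outcome, as a careful person would: the job done as asked, in the order asked, and still so for the second after the job is handed in, with the robot touching nothing.
It also fails if it takes over 51 s, if anything falls off the work surface, if the arm or the gripper's body presses on something with over 40 N, if the wrist force passes 120 N, or if a joint passes its speed limit or range.

## Robot

A 6-joint arm with a two-finger parallel gripper is mounted at the origin on the work surface. World frame = base frame: x ahead of the robot, y to its left, z up, the work surface at z = 0. Lengths are in m, angles in rad, forces in N, time in s.
With the tool pointing down it reaches from about 0.275 to 0.825 m from the base axis. Payload 5.2 kg.
Tool frame: the origin (TCP) lies midway between the tips of the shut fingers; the grasp point (between the pads) lies 19 mm behind it; z points along the fingers, y is the line along which they close (so a half turn about z gives the same grasp; the last joint's range is limited). The gripper opens to 93 mm and grips with 3 to 60 N. Pads are 15 mm wide; open, the fingers measure 128 mm over their backs; the gripper's body (75 mm by 188 mm) begins 65 mm behind the grasp point.
Start: joints at [0.962, 0.259, 1.535, -0, 1.348, -0.203], TCP at [0.217, 0.505, 0.219] pointing down, gripper open.
Joint ranges: [-3.14, 3.14], [-0.91, 2.08], [0.19, 2.58], [-1.22, 4.36], [0.22, 2.71], [-3.12, 3.12]. Speed limits (rad/s): [2.57, 2.57, 3.14, 3.14, 3.14, 3.14].

## Interface

Orientations are given as [roll, pitch, yaw] about the fixed x, y, z axes, in that order (R = Rz(yaw) Ry(pitch) Rx(roll)).
In Python, from bench import arm, planner, camera, boxes_of, cut_out, landmark_of, monitor gives the robot as it stands. The module is installed in compiled form; this text tells all that it offers. Calls block until the motion is done:
- arm.goto(position, orientation): joint-space move of the TCP to a pose.
- arm.move_linear(position, v=0.15, ori=None): straight line of the TCP; ori=None keeps the orientation; v is the mean speed in m/s.
- arm.move_j(angles): joint-space move.
- arm.let_go() and arm.gripper_close(strength=None): open the fingers fully, or close them until they stop; strength is the grip in N (None keeps the last).
- arm.sleep(seconds).
- planner.inverse_kinematics(position, orientation): joint angles nearest the present ones, or None.
- camera(name): name is "side" or "top"; returns a dict with "image" (384x512x3 uint8, red, green, blue), "depth" (384x512 float32, m along the optical axis (not along the pixel's ray), 0 where there is no reading), "intrinsics" (3x3 intrinsics, pixels), "position" and "attitude" of the camera in the world. Camera axes: x right, y down, z forward; pixel columns grow to the right and rows downward; lengths in m; the calibration is good to about 2 mm. A picture is of the moment at which its call begins.
A pose or a line that the arm cannot do raises arm.Unreachable and nothing moves.
- arm.sign_off(): hands the job in; it is judged then, once.
Trained networks look in the newest picture that a camera, given by its name, has taken for a name from the list of things; names that differ only in an ending like _2 or _b are one class to them, and where a whole thing is asked for, a point or a joint stands for the part that bears it (a point fixed in the world has none). Each returns a list of dicts, best first, with "confidence" (0 to 1); they miss things now and then, are a little off and sometimes report something else, mostly with a low value. They report only what shows in the picture. A call takes as long as a camera call.
- boxes_of(target, camera): "point" ([x, y, z] in m, in world coordinates, good to about 4 mm: the middle of the surface that is visible of it).
- cut_out(target, camera): "mask" (384x512 bool, what is visible of it).
- landmark_of(target, camera): "point" ([x, y, z] in m, in world coordinates, good to about 4 mm: a listed point, or the origin of a listed thing).
Readings, each from a call of its own:
- monitor.get_t(): time.
- monitor.get_joint_pos(): joint angles.
- monitor.get_qvel(): joint speeds.
- monitor.get_joint_efforts(): joint torques, N m.
- monitor.get_eef_pos(): TCP position.
- monitor.get_ee_rot(): TCP orientation.
- monitor.get_force(): force on the tool from outside, world axes, zero at the start.
- monitor.get_wrist_torque(): the same for the moment, N m.
- monitor.get_gripper_width(): opening from 0.0 (shut) to 1.0 (fully open).
- monitor.get_grasp_force(): force on a finger pad.
Only numpy, scipy, OpenCV 4.12 (cv2) and the standard library are available. Lean on these libraries where they do the work, as an engineer would, in place of code of your own. Each camera call takes 0.05 s, during which the arm holds its last target. There are 200 camera calls.

## Working session

There is one attempt and no reset: what is moved stays moved. The work goes in short steps, each a Python script; the robot and the scene stay as the last script left them, time stands still between calls to the robot, and variables do not carry over. Pictures are saved under pics/ and viewed, at most 10 in all, crops included, and the job is handed in when it is done.

```bash
mkdir -p pics; cat > h.py <<'E'
import numpy as np, cv2
from bench import arm, planner, camera, boxes_of, cut_out, landmark_of, monitor
def snap(name,fn):
    c=camera(name); cv2.imwrite('pics/'+fn,c['image'][:,:,::-1]); return c
def cloud(c):
    from scipy.spatial.transform import Rotation as R
    K=np.array(c['intrinsics']);d=c['depth'];v,u=np.mgrid[:d.shape[0],:d.shape[1]]
    p=np.stack([(u-K[0,2])/K[0,0]*d,(v-K[1,2])/K[1,1]*d,d],-1)
    A=np.array(c['attitude']); M=A if A.shape==(3,3) else R.from_euler('xyz',A).as_matrix()
    w=p@M.T+np.array(c['position']); w[d==0]=np.nan; return w
E
python3 - <<'E'
from h import *
for n in('top','side'):
    c=snap(n,n+'0.png'); print(n,c['position'],c['attitude'])
    for t in('power_box','cover_tab','mug','mic','reel'):
        r=landmark_of(t,n); print(t,[(np.round(x['point'],3).tolist(),round(x['confidence'],2)) for x in r[:2]])
    if n=='top':
        m=cut_out('cover','top')
        if m:
            k=cv2.minAreaRect(np.argwhere(m[0]['mask'])[:,::-1].astype(np.float32)); b=cv2.boxPoints(k).astype(int); w=cloud(c); print(b.tolist(),[w[min(max(y,0),383),min(max(x,0),511)].round(3).tolist() for x,y in b])
        m=cut_out('power_box','top')
        if m:
            w=cloud(c); P=w[m[0]['mask']]; P=P[np.abs(P[:,2]-.078)<.012]; k=cv2.minAreaRect(P[:,:2].astype(np.float32)); print('box',k)
print(monitor.get_t(),monitor.get_ee_rot())
E
```

```text
top [ 0.49879267 -0.0264161   0.95668252] [-2.9885286   0.0434756  -1.58781302]
power_box [([0.569, -0.007, -0.001], 0.82)]
cover_tab [([0.577, -0.12, 0.098], 0.89)]
mug [([0.788, -0.017, 0.001], 0.95)]
mic [([0.742, 0.176, 0.002], 0.9)]
reel [([0.582, -0.353, 0.002], 0.66)]
[[265, 253], [265, 179], [380, 179], [380, 253]] [[0.497, -0.005, 0.073], [0.652, -0.008, 0.081], [0.66, -0.271, -0.001], [0.493, -0.243, 0.069]]
box ((0.5733180046081543, -0.01008884608745575), (0.4807797968387604, 0.17031976580619812), 89.26026916503906)
side [ 0.27020966 -0.66190357  0.85326801] [-2.36744545 -0.00674041 -0.47652001]
power_box [([0.578, -0.011, 0.001], 0.79), ([0.787, -0.014, -0.003], 0.64)]
cover_tab [([0.57, -0.122, 0.091], 0.97)]
mug [([0.79, -0.01, -0.001], 0.8)]
mic [([0.74, 0.17, 0.002], 0.63)]
reel [([0.58, -0.354, 0.0], 0.66)]
0.7 [3.14149908e+00 3.68646171e-05 2.73583441e+00]
```

View pics/top0.png

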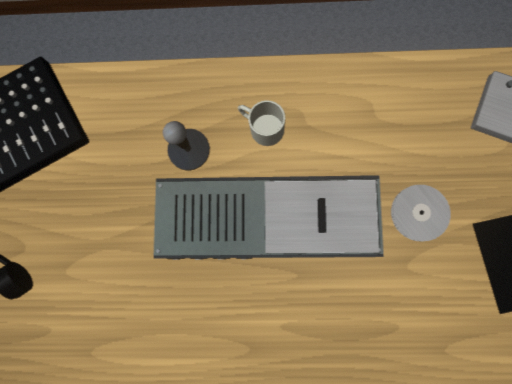

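View pics/side0.png

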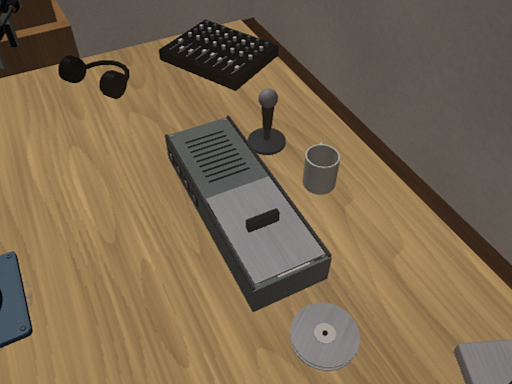

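```bash
python3 - <<'E'
from h import *
Y=np.pi/2; O=[np.pi,0,Y]
arm.gripper_close(10)
x,y=0.573,-0.121
arm.goto([x,y-.055,.16],O); 
arm.move_linear([x,y-.055,.090],v=.12)
arm.move_linear([x,y-.016,.090],v=.08)
print(monitor.get_t(),monitor.get_force(),monitor.get_joint_pos())
arm.move_linear([x,.070,.090],v=.12); f0=monitor.get_force();print('F',f0,monitor.get_t())
yy=.070
while yy<.105:
    yy+=.002; arm.move_linear([x,yy,.090],v=.05); f=monitor.get_force()
    print(round(yy,3),f.round(1),monitor.get_eef_pos().round(4))
    if abs(f[1])>10: break
arm.move_linear([x,yy-.04,.090],v=.12)
arm.move_linear([x,yy-.04,.17],v=.15)
arm.goto([.42,.25,.2],O)
print(monitor.get_t(),monitor.get_joint_pos())
for n in('top','side'):
    c=snap(n,n+'1.png')
    for t in('cover_tab','disc_pivot','disc_end','bar_pivot','bar_end'):
        r=landmark_of(t,n); print(t,[(np.round(q['point'],3).tolist(),round(q['confidence'],2)) for q in r[:2]])
    cv2.imwrite('pics/'+n+'1c.png',cv2.resize(c['image'][150:280,140:400] if n=='top' else c['image'][100:320,140:360],None,fx=2.5,fy=2.5)[:,:,::-1])
E
```

```text
6.2333 [ 0.231037   -0.44657755 -0.61266903] [-4.23024748e-01  4.39444520e-01  1.60646336e+00  2.67130712e-05
  1.09558297e+00 -4.23995322e-01]
F [-0.23536967 -0.83714338 -1.07289722] 8.1083
0.072 [ 0.4 -1.9 -0.9] [0.5726 0.0717 0.0897]
0.074 [-2.1 -1.5 -1.3] [0.5728 0.074  0.0899]
0.076 [-1.4 -1.1 -0.2] [0.573  0.0763 0.09  ]
0.078 [-0.4  0.  -0.6] [0.5732 0.0782 0.0901]
0.08 [-0.5 -0.4 -0.4] [0.5731 0.0803 0.0901]
0.082 [-0.5 -0.6  0.1] [0.5732 0.0822 0.0901]
0.084 [-0.3 -1.4  0.7] [0.5732 0.0842 0.0901]
0.086 [ 0.2 -6.1  0.7] [0.5732 0.0849 0.0901]
0.088 [ -1.2 -12.4   0.9] [0.5732 0.0849 0.0901]
12.525 [ 3.07133308e-01  1.63478331e-01  1.70503978e+00 -5.93707465e-04
  1.27317728e+00  3.07604475e-01]
cover_tab [([0.575, 0.102, 0.098], 0.85), ([0.742, 0.177, 0.003], 0.72)]
disc_pivot [([0.601, -0.174, 0.057], 0.68), ([0.594, -0.087, 0.059], 0.17)]
disc_end [([0.558, -0.189, 0.052], 0.61)]
bar_pivot [([0.595, -0.089, 0.057], 0.65)]
bar_end [([0.559, -0.089, 0.058], 0.63), ([0.578, 0.101, 0.098], 0.21)]
cover_tab [([0.574, 0.103, 0.091], 0.86)]
disc_pivot [([0.596, -0.179, 0.062], 0.64)]
disc_end [([0.561, -0.18, 0.058], 0.66)]
bar_pivot [([0.599, -0.084, 0.053], 0.83)]
bar_end [([0.556, -0.086, 0.056], 0.87)]
```

View pics/top1c.png

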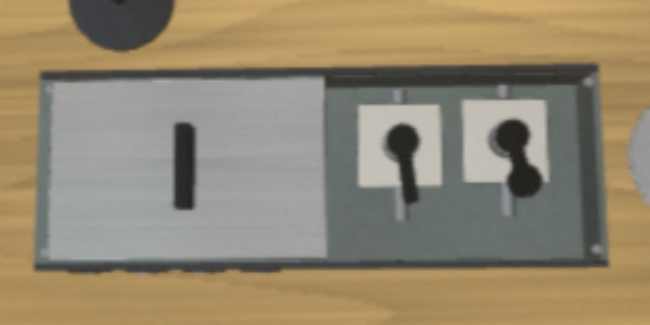

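View pics/side1c.png

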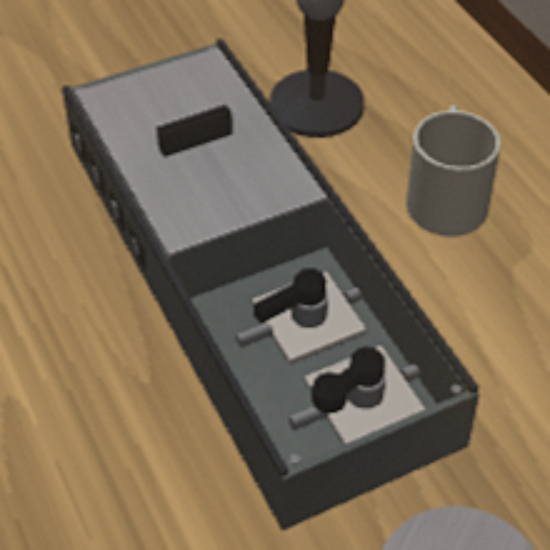

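```bash
cat > turn.py <<'E'
from h import *
P=np.array([.598,-.177]); Z=.047
def pose(th,off=.0215,z=Z):
    r=np.array([-np.cos(th),-np.sin(th)]); n=np.array([-np.sin(th),np.cos(th)])
    return [*(P+.036*r+off*n),z],[np.pi,0,np.pi/2+th]
E
python3 - <<'E'
from turn import *
p,o=pose(-.25,z=.15); arm.goto(p,o)
p,o=pose(-.25); arm.move_linear(p,v=.08)
f0=monitor.get_force(); print(f0,monitor.get_t())
th=-.25
while th<1.8:
    th+=.12 if th<1.3 else .05
    p,o=pose(th); arm.move_linear(p,v=.06,ori=o); f=monitor.get_force()-f0
    ft=f[0]*np.sin(th)-f[1]*np.cos(th)
    print(round(th,2),f.round(1),round(ft,1))
    if ft<-10 and th>1.35 or np.linalg.norm(f)>35: break
E0=monitor.get_eef_pos(); print(E0,p,monitor.get_t())
p,o=pose(th,.045); arm.move_linear(p,v=.08)
p,o=pose(th,.045,.16); arm.move_linear(p,v=.12)
arm.goto([.40,.25,.2],[np.pi,0,np.pi/2])
print(monitor.get_t())
for n in('top','side'):
    c=snap(n,n+'2.png')
    for t in('cover_tab','disc_pivot','disc_end','bar_end','bar_pivot','mug','mic','reel'):
        r=landmark_of(t,n); print(t,[(np.round(q['point'],3).tolist(),round(q['confidence'],2)) for q in r[:1]])
    if n=='top': cv2.imwrite('pics/top2c.png',cv2.resize(c['image'][150:280,140:400],None,fx=3,fy=3)[:,:,::-1])
E
```

```text
[-0.28918012 -0.31884892  0.2641829 ] 16.1417
-0.13 [-0.5 -0.2 -0.4] 0.3
-0.01 [ 0.5 -0.  -1. ] -0.0
0.11 [ 0.3  0.7 -1.3] -0.6
0.23 [0.7 0.3 0. ] -0.1
0.35 [ 0.7  1.6 -0.2] -1.3
0.47 [-0.3  1.2  0.6] -1.2
0.59 [-0.1  1.5 -1. ] -1.3
0.71 [-0.8  0.1 -1.3] -0.6
0.83 [-1.3  1.1 -1.1] -1.7
0.95 [-2.1  0.7 -0.3] -2.1
1.07 [-1.5  0.3 -0.4] -1.5
1.19 [-1.6  0.8 -1.4] -1.8
1.31 [-1.4 -0.3 -1.7] -1.3
1.36 [-2.6 -0.6 -0.2] -2.5
1.41 [-1.6  0.4 -0.7] -1.6
1.46 [-1.8 -0.7 -1. ] -1.8
1.51 [-1.8 -1.5 -1.6] -1.8
1.56 [-4.   0.   1.3] -4.0
1.61 [-9.2 -0.2  5.2] -9.2
1.66 [-16.    0.3   7.9] -15.9
[ 0.57569491 -0.21374817  0.04675767] [np.float64(0.579792559226507), np.float64(-0.21477220010112918), 0.047] 21.3583
25.0667
cover_tab [([0.573, 0.104, 0.096], 0.85)]
disc_pivot [([0.602, -0.179, 0.054], 0.8)]
disc_end [([0.596, -0.216, 0.056], 0.76)]
bar_end [([0.56, -0.089, 0.058], 0.53)]
bar_pivot [([0.597, -0.086, 0.055], 0.89)]
mug [([0.789, -0.019, 0.002], 0.62)]
mic [([0.744, 0.176, 0.002], 0.83)]
reel [([0.789, -0.02, 0.0], 0.69)]
cover_tab [([0.577, 0.1, 0.095], 0.88)]
disc_pivot [([0.597, -0.176, 0.06], 0.67)]
disc_end [([0.596, -0.215, 0.058], 0.62)]
bar_end [([0.56, -0.084, 0.054], 0.7)]
bar_pivot [([0.597, -0.085, 0.051], 0.58)]
mug []
mic [([0.741, 0.174, 0.002], 0.68)]
reel [([0.581, -0.355, -0.002], 0.84)]
```

View pics/top2c.png

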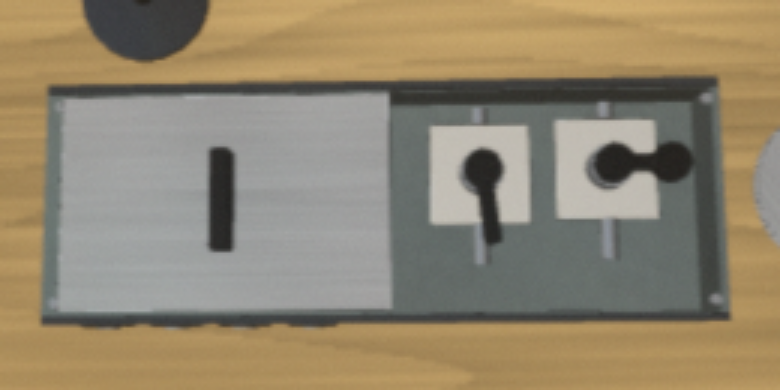

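The picture shows the cover fully on the left deck (tab at about 220,200), the disc handle pointing right against its stop (disc at about 672,160), and the bar handle unchanged.

```bash
python3 -c "
from h import *
print(arm.sign_off())"
```

```text
the job is handed in; nothing more can be done
None
```

The cover is pushed fully aside to the left and the disc-ended handle is shut against its stop, both confirmed by force and camera; the bar handle, mug, microphone and reel were left where they stood, and the job is handed in.

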